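# Dispense a blue bead from the bead wheel

### The arm

A 6-joint arm with a two-finger parallel gripper is mounted at the origin on the work surface. World frame = base frame: x ahead of the robot, y to its left, z up, the work surface at z = 0. Lengths are in mm, angles in degrees, forces in N, time in s.
With the tool pointing down it reaches from about 275 to 850 mm from the base axis. Payload 19 kg.
Tool frame: the origin (TCP) lies on the centre line of the jaws, within the pads' length; the fingertips stand manip.finger_overhang ahead of it and the grasp point (between the pads) lies 11 mm behind it (manip.finger_overhang is the distance from the TCP to the fingertips, in mm); z points along the fingers, y is the direction in which the jaws open and shut (so a half turn about z gives the same grasp; the last joint's range is limited). The gripper opens to 85 mm and grips with 20 to 120 N. Pads are 22 mm wide; open, the fingers measure 114 mm over their backs; the gripper's body (76 mm by 85 mm) begins 54 mm behind the grasp point. The pads swing forward as they close: fully open they stand 13 mm farther back than shut.
Start: joints at [68.64, 8.623, 82.357, -0, 89.026, -7.678], TCP at [136.015, 558.651, 239.267] pointing down, gripper open.
Joint ranges: [-160.23, 160.23], [-39.13, 120.54], [6.94, 153.29], [-79.49, 259.48], [9.18, 160.14], [-161.06, 161.06]. Speed limits (degrees/s): [108.29, 108.29, 127.2, 172.46, 172.46, 172.46].

### API

Orientations are given as [roll, pitch, yaw] about the fixed x, y, z axes, in that order (R = Rz(yaw) Ry(pitch) Rx(roll)).
In Python, from workcell import manip, vision gives the robot as it stands. The module is installed in compiled form; this text tells all that it offers.
- The arm moves only by the shell command python3 -m creep 'ROWS' [FORCE]. ROWS is text: rows parted by semicolons, each of 7 numbers parted by spaces: the turn, a rotation vector about the tool's x, y, z in rad, then the shift along the tool's x, y, z in mm, then the opening, from 0 (shut) to 1 (fully open). A call has 1 to 20 rows; each row is the pose to reach, as a shift and turn from the pose measured when the call began, along the tool's axes at that moment; what a row does not reach only later rows make up. A row lasts 1/12 s, in which the tool goes at most 41.7 mm and 7.16 degrees, less where a joint would pass 70% of its speed; a pose out of reach is approached as far as the arm can. A call with a gripper value outside its range is refused whole. The fingers move at their own pace and stop on an object; FORCE is the grip in N (left out, the last holds). Time passes only in rows, so rows that repeat a pose let the fingers close. It gives the time, the measured TCP pose, the force and the opening at its end, in the units of the state.
- manip.get_state(): the state, without advancing time (a new reading comes with each control period).
- vision.snapshot(name): name is "side" or "top"; returns a dict with "pixels" (384x512x3 uint8, red, green, blue), "vfov" (degrees; the focal length in pixels is half the picture's height over the tangent of half this angle, whatever the lens; pixels are square), "cx", "cy" (the principal point, pixels), "k1" (the pictures are not rectified: a ray, as slopes to the right and down, at radius r is drawn at 1 + k1 r^2 times it, then the intrinsics apply), "extrinsics" (4x4, takes a point from world to camera coordinates). Camera axes: x right, y down, z forward; pixel columns grow to the right and rows downward; lengths in mm; the calibration is good to about 2 mm. A picture is of the moment at which its call begins. There is no depth.
- manip.sign_off(): hands the job in, once; it reports no verdict.
The state is a dict: "t": time; "q": joint angles; "dq": joint speeds; "joint_torque": joint torques, N m; "tcp_pos": TCP position; "tool_rot": TCP orientation; "ft_force": force on the tool from outside, world axes, zero at the start; "torque": the same for the moment, N m; "grip_width": finger opening in mm.
Only numpy, scipy, OpenCV 4.12 (cv2) and the standard library are available. Lean on these libraries where they do the work, as an engineer would, in place of code of your own. Each camera call takes 0.05 s, during which the arm holds its last target.

### The job

A customer at the devotional-goods stall wants the blue bead. Turn the bead wheel by its black knob until the blue bead's compartment faces the spout, then tip the whole wheel right up by its red handle so that the blue bead rolls out into the green dish, and lower the wheel level again. Do not touch the beads with the gripper; the red and yellow beads must stay in the wheel.

Things in the scene. Friction and masses are not known exactly. Their poses are not given: they have to be found in the camera images.
- dispenser: Fixed bead dispenser, yaw up to 0.35 rad. Origin on the table under the wheel's axis, z up; the spout and green dish lie to its -y, the red handle to +y. Wheel: radius 77 mm, floor at z 100 mm, four open 90-degree compartments, dividers 22 mm high, in a white round wall (outer radius 86 mm, top z 122 mm) open only at the spout (66 mm wide, 1.5 mm sill)
- dish (a point): Centre of the inner floor of the green dish fixed to the dispenser's foot under the spout: 110 mm (dispenser's x) by 125 mm (y), 50 mm high, walls 5 mm; the point is at y -150, z 5 mm in the dispenser's frame
- tray (a joint): Tipping of the white tray carrying the wheel, rad: 0 level (rest), 0.75 fully tipped (stop). Hinge line parallel to the dispenser's x axis through y -70, z 83 mm in its frame; lifting the handle side increases it. A rolling bead passes the sill from about 0.2 rad, one at rest against it by 0.6 rad. About 4 N lifts it at the handle; let go, it sinks back to level, damped
- wheel (a joint): Turn of the wheel, rad, positive anticlockwise from above, range -3.7 to 3.7. At 0 the compartment centres point along -y (the spout; this one is empty), +x, +y and -x of the dispenser; they turn with the wheel. It stays where left; about 1 N at the knob turns it. A compartment within 0.2 rad of the spout direction empties well
- knob_center (a point): Centre (half-way up) of the black upright crank knob, 18 mm diameter, 50 mm high, spinning freely on its pin; 55 mm from the wheel's axis, 151 mm above the table, on a divider, 135 degrees from the dispenser's +x (towards +y) when the wheel joint is 0. Grip it from above and carry it round the wheel's axis
- handle (a point): Middle of the red round handle bar on the tray, 14 mm diameter, along the dispenser's x axis, 90 mm free between its two arms, at x 0, y 150, z 105 mm in the dispenser's frame when level; 57 mm clear between bar and white wall. It moves on an arc of 221 mm radius about the tray's hinge line
- blue_bead_center (a point): Centre of the wanted bead: blue ball, 26 mm diameter, about 20 g, loose in one of the three compartments not at the spout, 1 bead to a compartment; it is pushed round by the dividers
- red_bead_center (a point): Centre of the red bead, same size, in another compartment; stays in the wheel
- yellow_bead_center (a point): Centre of the yellow bead, same size, in another compartment; stays in the wheel

How it is judged:
By the outcome, as a careful person would: the job done as asked, in the order asked, and still so for the second after the job is handed in, with the robot touching nothing.
It also fails if it takes over 58 s, if anything falls off the work surface, if the arm or the gripper's body presses on something with over 40 N, if the wrist force passes 120 N, or if a joint passes its speed limit or range.

## Working session

There is one attempt and no reset: what is moved stays moved. The work goes in short steps, Python scripts to look and compute and a shell command to move; the robot and the scene stay as the last step left them, time stands still between calls to the robot, and variables do not carry over. Pictures are saved under pics/ and viewed, and the job is handed in when it is done.

```bash
mkdir -p pics; python3 - <<'E'
from workcell import manip, vision
import cv2,pickle
print(manip.get_state(), manip.finger_overhang)
for n in("side","top"):
    s=vision.snapshot(n); cv2.imwrite(f"pics/{n}0.png",s["pixels"][:,:,::-1]); pickle.dump(s,open(n+"0.pkl","wb"))
    print({k:v for k,v in s.items() if k!="pixels"})
E
```

```text
{'t': 0.0, 'q': array([ 6.86398212e+01,  8.65140106e+00,  8.23921735e+01,  1.93140382e-03,
        8.90271217e+01, -7.67854173e+00]), 'dq': array([ 0.05213004, -0.04728982,  0.01905586, -0.06436525, -0.05715878,
       -0.12574017]), 'joint_torque': array([ 1.11644560e-03, -7.13086581e+01, -5.70837951e+01, -3.79553148e-05,
        9.56747972e-03,  1.31769657e-04]), 'tcp_pos': array([135.93425632, 558.45933414, 238.67821465]), 'tool_rot': array([-1.79930196e+02, -1.13598553e-02,  1.66318322e+02]), 'ft_force': array([-0.13065215,  0.19072308, -0.3858936 ]), 'torque': array([-0.02822792,  0.02478447,  0.02137864]), 'grip_width': 85.31108808388551} 8.0
{'vfov': 42.76190142400476, 'cx': 258.76017009235494, 'cy': 187.71712552169896, 'k1': -0.039631646945313445, 'extrinsics': array([[ 9.18150302e-01, -3.96187359e-01, -5.96654701e-03,
        -5.25437401e+02],
       [-2.01393965e-01, -4.53649545e-01, -8.68125890e-01,
         2.26180345e+02],
       [ 3.41233783e-01,  7.98271675e-01, -4.96308210e-01,
         6.72860421e+02],
       [ 0.00000000e+00,  0.00000000e+00,  0.00000000e+00,
         1.00000000e+00]])}
{'vfov': 42.701473079032965, 'cx': 260.41828852577413, 'cy': 197.35662659774985, 'k1': -0.0972972999337374, 'extrinsics': array([[ 3.27181309e-03, -9.99685964e-01, -2.48448774e-02,
         1.91351392e+01],
       [-9.84027084e-01,  1.20357972e-03, -1.78014743e-01,
         5.64272493e+02],
       [ 1.77988743e-01,  2.50304632e-02, -9.83714127e-01,
         9.39962764e+02],
       [ 0.00000000e+00,  0.00000000e+00,  0.00000000e+00,
         1.00000000e+00]])}
```

View pics/side0.png

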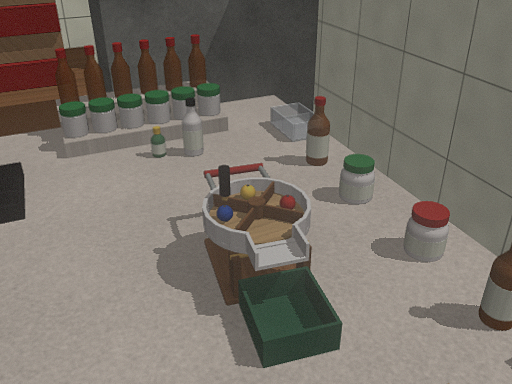

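View pics/top0.png

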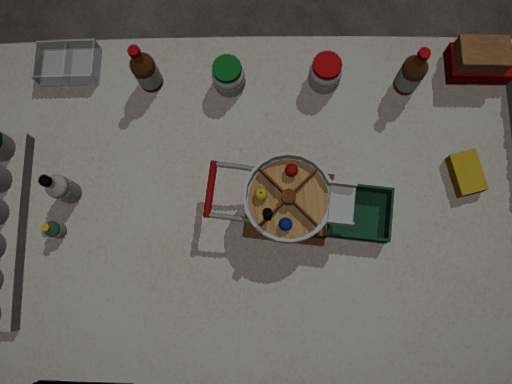

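The side picture shows blue at about (225,213), yellow (248,191), red (288,203), the knob at (224,180) and the handle at (205–265,170). The top picture shows the dispenser's -y pointing right, with blue on the -x side and the knob at 135°. That means a wheel turn of +90°. Next I'll enlarge the pictures to measure.

```bash
python3 - <<'E'
import cv2
a=cv2.imread("pics/top0.png")[140:260,190:400]; cv2.imwrite("pics/topc.png",cv2.resize(a,None,fx=3.8,fy=3.8,interpolation=cv2.INTER_CUBIC))
a=cv2.imread("pics/side0.png")[150:365,190:350]; cv2.imwrite("pics/sidec.png",cv2.resize(a,None,fx=2.75,fy=2.75,interpolation=cv2.INTER_CUBIC))
E
```

```text
(no output)
```

View pics/topc.png

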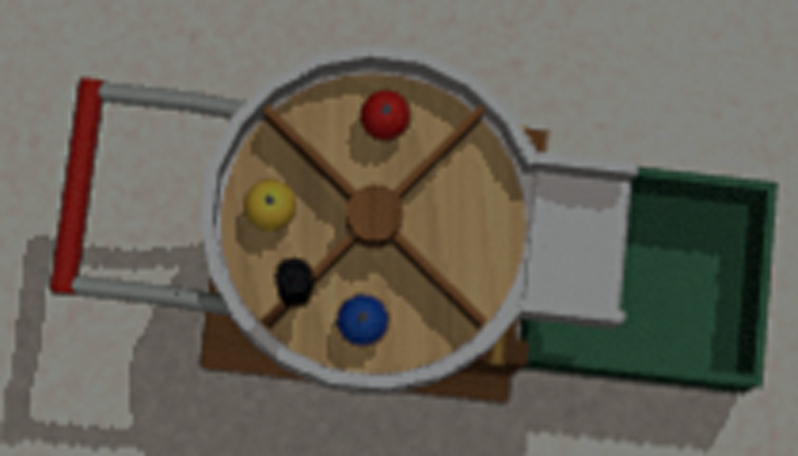

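View pics/sidec.png

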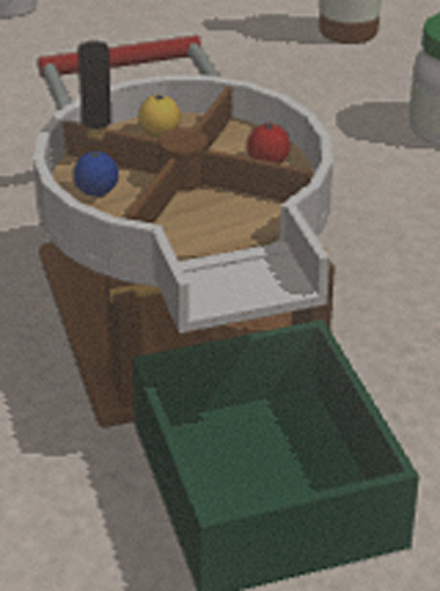

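```bash
cat > h.py <<'E'
import numpy as np,cv2
def proj(s,P):
    E=s["extrinsics"];f=192/np.tan(np.radians(s["vfov"]/2))
    K=np.array([[f,0,s["cx"]],[0,f,s["cy"]],[0,0,1]])
    return cv2.projectPoints(np.array(P,float).reshape(-1,1,3),cv2.Rodrigues(E[:3,:3])[0],E[:3,3],K,np.array([s["k1"],0,0,0,0]))[0][:,0]
def W(p,P): # dispenser->world
    c,s=np.cos(p[2]),np.sin(p[2]);P=np.array(P,float)
    return np.c_[p[0]+c*P[:,0]-s*P[:,1],p[1]+s*P[:,0]+c*P[:,1],P[:,2]]
E
python3 - <<'E'
import pickle,numpy as np
from scipy.optimize import least_squares
from h import *
S={n:pickle.load(open(n+"0.pkl","rb")) for n in("side","top")}
tp=lambda u,v:(190+u/3.8-.4,140+v/3.8-.4)
sp=lambda u,v:(190+u/2.75-.3,150+v/2.75-.3)
def pts(p):
    w,h=p[3],p[4]
    k=lambda r,a,z:(r*np.cos(a+w),r*np.sin(a+w),z)
    d=np.pi/180
    T=[((h,150,105),(91,80)),((-h,150,105),(62,290)),((55,-212.5,50),(777,183)),((-55,-212.5,50),(757,388)),((0,0,122),(375,215)),
     (k(77,45*d,122),(268,110)),(k(77,-45*d,122),(480,110)),(k(77,225*d,122),(480,327)),(k(77,135*d,122),(268,327)),(k(55,135*d,151),(295,282))]
    U=[((-55,-87.5,50),(135,357)),((55,-87.5,50),(325,322)),((55,-212.5,50),(415,475)),((-55,-212.5,50),(205,520)),(k(55,135*d,151),(95,85)),((h,150,105),(198,43)),((-h,150,105),(43,65))]
    return T,U
def res(p):
    T,U=pts(p);r=[]
    for L,n,f in((T,"top",tp),(U,"side",sp)):
        r.append(proj(S[n],W(p,[a for a,b in L]))-np.array([f(*b) for a,b in L]))
    return np.vstack(r).ravel()
b=least_squares(res,[350,50,-.1,0,50],loss='soft_l1',x_scale=[10,10,.1,.1,5])
print(b.x);print(res(b.x).reshape(-1,2).round(1).tolist())
p=b.x;np.save("p.npy",p)
print(W(p,[(0,150,105),(55*np.cos(p[3]+2.356),55*np.sin(p[3]+2.356),151),(0,0,0)]))
E
```

```text
[ 5.54534860e+02 -3.33833251e+01 -1.18430822e-01  1.15488094e-01
  5.40532823e+01]
[[0.2, 0.5], [-0.1, 0.1], [-0.2, -0.1], [1.0, -0.2], [-0.4, -0.5], [-1.2, -1.2], [0.7, -1.2], [1.5, -1.0], [-1.6, -1.1], [-0.4, 0.2], [-1.1, 0.0], [-0.7, -1.0], [1.1, 0.4], [-2.0, 2.6], [-0.1, -0.0], [-0.1, 0.8], [-0.4, 0.8]]
[[572.25798505 115.56596436 105.        ]
 [515.76618733   5.6293654  151.        ]
 [554.53485996 -33.38332512   0.        ]]
```

```bash
python3 -m creep '0 0 -0.12 -500 -447 20 1; 0 0 -0.12 -500 -447 20 1; 0 0 -0.12 -500 -447 20 1; 0 0 -0.12 -500 -447 20 1; 0 0 -0.12 -500 -447 20 1; 0 0 -0.12 -500 -447 20 1; 0 0 -0.12 -500 -447 20 1; 0 0 -0.12 -500 -447 20 1; 0 0 -0.12 -500 -447 20 1; 0 0 -0.12 -500 -447 20 1; 0 0 -0.12 -500 -447 20 1; 0 0 -0.12 -500 -447 20 1; 0 0 -0.12 -500 -447 20 1; 0 0 -0.12 -500 -447 20 1; 0 0 -0.12 -500 -447 20 1; 0 0 -0.12 -500 -447 20 1; 0 0 -0.12 -500 -447 20 1; 0 0 -0.12 -500 -447 20 1; 0 0 -0.12 -500 -447 20 1; 0 0 -0.12 -500 -447 20 1'
cat >> h.py <<'E'
from scipy.spatial.transform import Rotation as Ro
def snap(n,name,box=None,f=1):
    from workcell import vision
    s=vision.snapshot(n);a=s["pixels"][:,:,::-1]
    if box: a=a[box[1]:box[3],box[0]:box[2]]
    cv2.imwrite(f"pics/{name}.png",cv2.resize(a,None,fx=f,fy=f,interpolation=cv2.INTER_CUBIC));return s
def deltas(targets):
    from workcell import manip
    s=manip.get_state();R=Ro.from_euler('xyz',s["tool_rot"],degrees=True)
    print('t',s['t'],'tcp',s['tcp_pos'].round(1),'rot',s['tool_rot'].round(1),'F',s['ft_force'].round(1),'w',round(s['grip_width'],1))
    print(R.inv().apply(np.array(targets,float)-s['tcp_pos']).round(1).tolist())
E
python3 - <<'E'
from h import *
deltas([[515.8,5.6,200],[515.8,5.6,146]])
snap("side","s1",(150,80,350,300),2.5)
snap("top","t1",(190,100,400,260),3.5)
E
```

```text
t: 1.77
tcp_pos: [515.5, 6.7, 219.1]
tool_rot: [-180.0, -0.0, 173.2]
ft_force: [0.4, 0.6, -0.3]
grip_width: 85.4
t 1.7667 tcp [515.5   6.7 219.1] rot [-180.    -0.   173.2] F [ 0.4  0.6 -0.3] w 85.4
[[-0.4, -1.1, 19.1], [-0.4, -1.0, 73.1]]
```

View pics/s1.png

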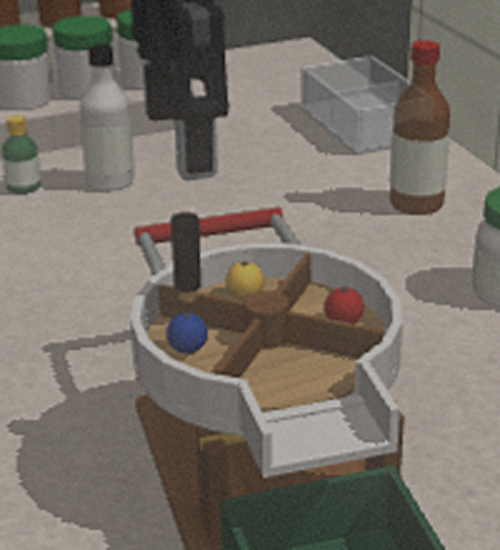

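View pics/t1.png

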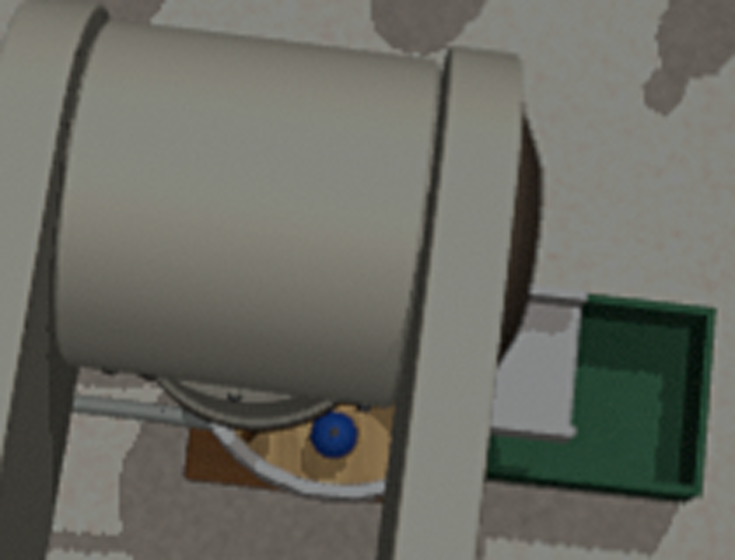

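The side view shows the open gripper above and in line with the knob (fingers at about (197,150), knob (186,250) in the crop). I'll go down and close.

```bash
python3 -m creep '0 0 0 0 -1 25 1; 0 0 0 0 -1 50 1; 0 0 0 0 -1 66 1; 0 0 0 0 -1 73 1; 0 0 0 0 -1 73 1; 0 0 0 0 -1 73 0; 0 0 0 0 -1 73 0; 0 0 0 0 -1 73 0; 0 0 0 0 -1 73 0; 0 0 0 0 -1 73 0; 0 0 0 0 -1 73 0; 0 0 0 0 -1 73 0; 0 0 0 0 -1 73 0; 0 0 0 0 -1 73 0; 0 0 0 0 -1 73 0' 40
python3 - <<'E'
from h import *
c=np.array([554.5,-33.4]);d=np.radians
deltas([[515.8,5.6,146]])
from workcell import manip
s=manip.get_state();q=s['tcp_pos'];v=q[:2]-c;a0=np.arctan2(v[1],v[0]);r=np.hypot(*v);print(np.degrees(a0)%360,r)
A=np.linspace(a0,d(218.2),13)
deltas([[c[0]+ (r+(55-r)*i/12)*np.cos(a),c[1]+(r+(55-r)*i/12)*np.sin(a),q[2]] for i,a in enumerate(A)])
snap("side","s2",(150,80,350,300),2.5)
E
```

```text
t: 3.12
tcp_pos: [515.6, 5.9, 146.9]
tool_rot: [-180.0, 0.0, 173.3]
ft_force: [-1.3, 0.2, 6.6]
grip_width: 17.1
t 3.1167 tcp [515.6   5.9 146.9] rot [-180.     0.   173.3] F [-1.3  0.2  6.6] w 17.1
[[-0.3, -0.3, 0.9]]
134.69681062177511 55.34187865387283
t 3.1167 tcp [515.6   5.9 146.9] rot [-180.     0.   173.3] F [-1.3  0.2  6.6] w 17.1
[[-0.0, -0.0, 0.0], [3.8, -5.5, 0.0], [7.0, -11.4, 0.0], [9.4, -17.7, 0.0], [11.0, -24.2, 0.0], [11.8, -30.9, 0.0], [11.8, -37.6, 0.0], [11.0, -44.2, 0.0], [9.4, -50.7, 0.0], [7.0, -57.0, 0.0], [3.9, -62.9, 0.0], [0.1, -68.4, 0.1], [-4.3, -73.4, 0.1]]
```

View pics/s2.png

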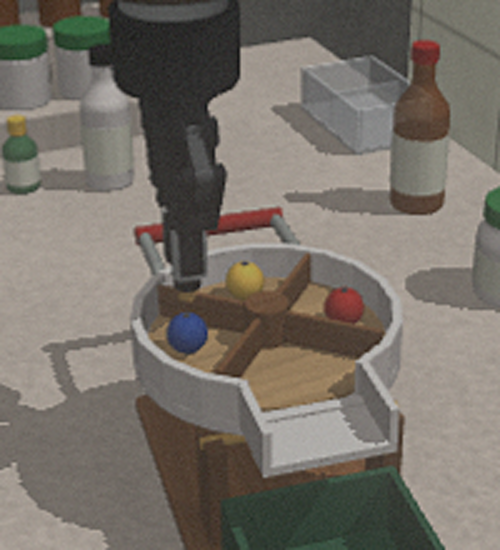

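The knob is gripped (17.1 mm). I'll carry it round slowly, the first half of the arc now.

```bash
python3 -m creep '0 0 0 1.9 -2.7 0 0; 0 0 0 3.8 -5.5 0 0; 0 0 0 5.5 -8.4 0 0; 0 0 0 7 -11.4 0 0; 0 0 0 8.3 -14.5 0 0; 0 0 0 9.4 -17.7 0 0; 0 0 0 10.3 -20.9 0 0; 0 0 0 11 -24.2 0 0; 0 0 0 11.5 -27.5 0 0; 0 0 0 11.8 -30.9 0 0; 0 0 0 11.9 -34.2 0 0; 0 0 0 11.8 -37.6 0 0; 0 0 0 11.8 -37.6 0 0'
python3 - <<'E'
from h import *
c=np.array([554.5,-33.4]);d=np.radians
from workcell import manip
s=manip.get_state();q=s['tcp_pos'];v=q[:2]-c;a0=np.arctan2(v[1],v[0])%(2*np.pi);r=np.hypot(*v);print(np.degrees(a0)%360,r)
A=np.linspace(a0,d(218.2),7)
deltas([[c[0]+ r*np.cos(a),c[1]+r*np.sin(a),q[2]] for i,a in enumerate(A)])
E
```

```text
t: 4.25
tcp_pos: [499.4, -30.7, 146.9]
tool_rot: [-179.9, 0.0, 173.3]
ft_force: [-0.4, -1.1, 3.1]
grip_width: 16.9
177.19459549614882 55.141909739229014
t 4.25 tcp [499.4 -30.7 146.9] rot [-179.9    0.   173.3] F [-0.4 -1.1  3.1] w 16.9
[[-0.0, -0.0, 0.0], [-0.8, -6.5, 0.0], [-2.5, -12.9, 0.0], [-4.8, -19.0, 0.0], [-7.9, -24.8, 0.0], [-11.6, -30.2, 0.0], [-16.0, -35.2, 0.1]]
```

```bash
python3 -m creep '0 0 0 -0.3 -3.2 0 0; 0 0 0 -0.8 -6.5 0 0; 0 0 0 -1.6 -9.7 0 0; 0 0 0 -2.5 -12.9 0 0; 0 0 0 -3.5 -16 0 0; 0 0 0 -4.8 -19 0 0; 0 0 0 -6.3 -22 0 0; 0 0 0 -7.9 -24.8 0 0; 0 0 0 -9.7 -27.6 0 0; 0 0 0 -11.6 -30.2 0 0; 0 0 0 -13.7 -32.8 0 0; 0 0 0 -16 -35.2 0 0; 0 0 0 -16 -35.2 0 0; 0 0 0 -16 -35.2 0 0'
python3 - <<'E'
from h import *
deltas([[0,0,0]])
snap("side","s3",(150,80,350,300),2.5)
E
```

```text
t: 5.42
tcp_pos: [511.6, -67.7, 147.0]
tool_rot: [-179.9, 0.1, 173.2]
ft_force: [5.9, 2.9, 0.8]
grip_width: 16.7
t 5.4167 tcp [511.6 -67.7 147. ] rot [-1.799e+02  1.000e-01  1.732e+02] F [5.9 2.9 0.8] w 16.7
[[516.1, 7.3, 146.4]]
```

View pics/s3.png

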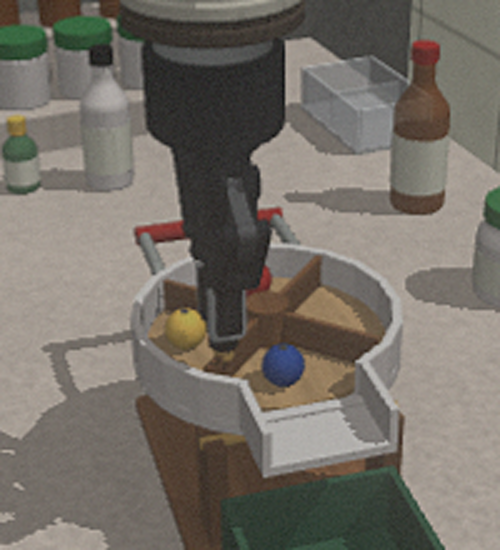

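The side picture shows the blue bead at about (283,366) in the compartment facing the spout, with yellow at the left (185,328) and red at the back (262,278). I'll let go and rise.

```bash
python3 -m creep '0 0 0 0 0 0 0.6; 0 0 0 0 0 0 0.6; 0 0 0 0 0 0 0.6; 0 0 0 0 0 0 0.6; 0 0 0 0 0 0 0.6; 0 0 0 0 0 -20 0.6; 0 0 0 0 0 -50 0.6; 0 0 0 0 0 -70 0.6; 0 0 0 0 0 -70 0.6'
python3 - <<'E'
from h import *
deltas([[572.3,115.6,215],[572.3,115.6,94]])
E
```

```text
t: 6.22
tcp_pos: [512.7, -68.0, 221.2]
tool_rot: [-179.9, 0.4, 173.3]
ft_force: [-0.6, 0.1, 0.9]
grip_width: 51.2
t 6.2167 tcp [512.7 -68.  221.2] rot [-179.9    0.4  173.3] F [-0.6  0.1  0.9] w 51.2
[[-37.6, 189.3, 6.0], [-36.8, 189.6, 127.0]]
```

```bash
python3 -m creep '0 0 0 -37 189 0 0.6; 0 0 0 -37 189 0 0.6; 0 0 0 -37 189 0 0.6; 0 0 0 -37 189 0 0.6; 0 0 0 -37 189 0 0.6; 0 0 0 -37 189 0 0.6; 0 0 0 -37 189 0 0.6; 0 0 0 -37 189 0 0.6'
python3 - <<'E'
from h import *
deltas([[572.3,115.6,140],[572.3,115.6,94]])
snap("side","s4",(150,80,350,300),2.5)
s=snap("top","t4",(170,100,400,260),3.4)
E
```

```text
t: 6.88
tcp_pos: [571.4, 115.0, 220.5]
tool_rot: [-179.9, 0.3, 173.3]
ft_force: [-0.8, -0.3, 0.1]
grip_width: 51.4
t 6.8833 tcp [571.4 115.  220.5] rot [-179.9    0.3  173.3] F [-0.8 -0.3  0.1] w 51.4
[[-0.4, 0.9, 80.5], [-0.1, 1.1, 126.5]]
```

View pics/s4.png

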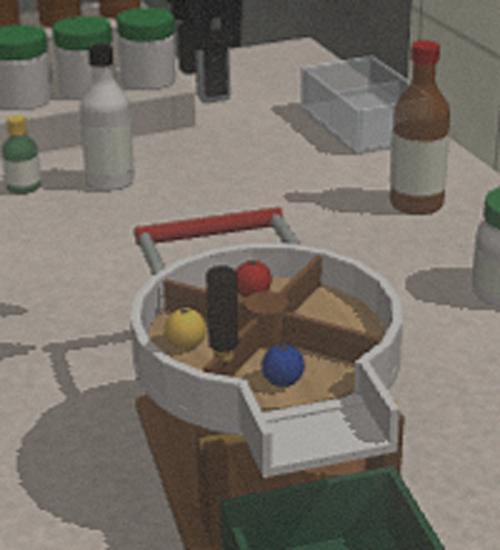

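View pics/t4.png

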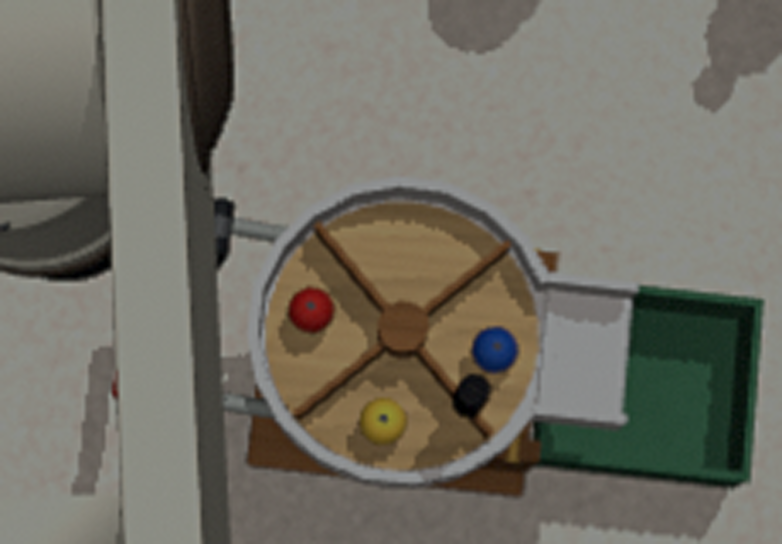

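Wheel alignment looks right: the dividers run from the hub (403,327) to (510,247) and (487,437), and blue at (495,349) faces the spout. The gripper is over the handle, so I'll go down and grip.

```bash
python3 -m creep '0 0 0 0 1 35 0.6; 0 0 0 0 1 70 0.6; 0 0 0 0 1 95 0.6; 0 0 0 0 1 112 0.6; 0 0 0 0 1 122 0.6; 0 0 0 0 1 126 0.6; 0 0 0 0 1 126 0.6; 0 0 0 0 1 126 0.6'
python3 - <<'E'
from h import *
deltas([[572.3,115.6,94]])
snap("side","s5",(150,80,350,300),2.5)
E
```

```text
t: 7.65
tcp_pos: [572.8, 114.7, 96.1]
tool_rot: [-179.9, 0.4, 173.2]
ft_force: [-0.1, -0.3, 0.9]
grip_width: 51.5
t 7.65 tcp [572.8 114.7  96.1] rot [-179.9    0.4  173.2] F [-0.1 -0.3  0.9] w 51.5
[[0.7, 0.9, 2.1]]
```

View pics/s5.png

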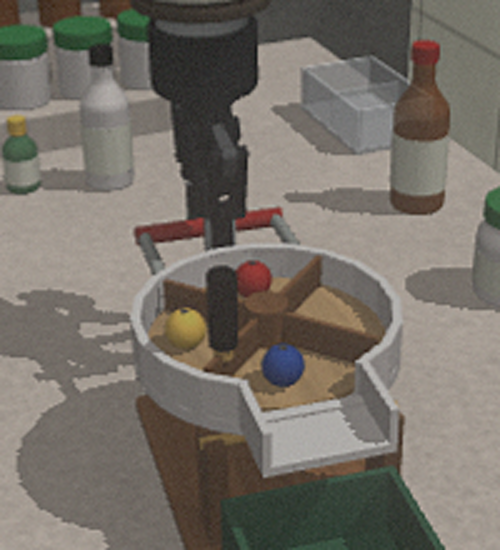

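The front finger sits in front of the bar, near (218,232), with the gripper straddling the bar. Closing now.

```bash
python3 -m creep '0 0 0 0.5 0.5 2 0; 0 0 0 0.5 0.5 2 0; 0 0 0 0.5 0.5 2 0; 0 0 0 0.5 0.5 2 0; 0 0 0 0.5 0.5 2 0; 0 0 0 0.5 0.5 2 0; 0 0 0 0.5 0.5 2 0; 0 0 0 0.5 0.5 2 0' 30
python3 - <<'E'
from h import *
from workcell import manip
q=manip.get_state()['tcp_pos']
yaw=-.1184; a0=np.arctan2(22,220)
print([round(x,3) for x in np.arange(0,.79,.05)])
T=[]
for th in np.arange(0,.79,.05):
    dy=221.1*(np.cos(a0+th)-np.cos(a0));dz=221.1*(np.sin(a0+th)-np.sin(a0))
    T.append(q+[-np.sin(yaw)*dy,np.cos(yaw)*dy,dz])
deltas(T)
E
```

```text
t: 8.37
tcp_pos: [572.7, 115.8, 94.9]
tool_rot: [-179.9, 0.5, 173.2]
ft_force: [-0.3, 5.5, 5.5]
grip_width: 13.4
[np.float64(0.0), np.float64(0.05), np.float64(0.1), np.float64(0.15), np.float64(0.2), np.float64(0.25), np.float64(0.3), np.float64(0.35), np.float64(0.4), np.float64(0.45), np.float64(0.5), np.float64(0.55), np.float64(0.6), np.float64(0.65), np.float64(0.7), np.float64(0.75)]
t 8.3667 tcp [572.7 115.8  94.9] rot [-179.9    0.5  173.2] F [-0.3  5.5  5.5] w 13.4
[[0.0, 0.0, 0.0], [-0.1, -1.4, -11.0], [-0.2, -3.3, -21.8], [-0.3, -5.8, -32.6], [-0.4, -8.8, -43.3], [-0.5, -12.3, -53.7], [-0.6, -16.4, -64.0], [-0.7, -21.0, -74.1], [-0.8, -26.0, -83.9], [-0.9, -31.6, -93.5], [-1.0, -37.6, -102.7], [-1.0, -44.1, -111.7], [-1.1, -51.0, -120.3], [-1.2, -58.3, -128.6], [-1.3, -66.1, -136.5], [-1.4, -74.2, -144.0]]
```

```bash
python3 -m creep '0 0 0 0 -0.7 -5.5 0; 0 0 0 -0.1 -1.4 -11 0; 0 0 0 -0.1 -2.3 -16.4 0; 0 0 0 -0.2 -3.3 -21.8 0; 0 0 0 -0.2 -4.5 -27.2 0; 0 0 0 -0.3 -5.8 -32.6 0; 0 0 0 -0.4 -7.2 -38 0; 0 0 0 -0.4 -8.8 -43.3 0; 0 0 0 -0.4 -8.8 -43.3 0'
python3 - <<'E'
from h import *
deltas([[572.7,115.8,94.9]])
snap("side","s6",(150,80,350,300),2.5)
E
```

```text
t: 9.12
tcp_pos: [571.7, 107.1, 139.4]
tool_rot: [-180.0, 0.6, 173.2]
ft_force: [0.6, 6.5, -1.9]
grip_width: 12.7
t 9.1167 tcp [571.7 107.1 139.4] rot [-180.     0.6  173.2] F [ 0.6  6.5 -1.9] w 12.7
[[0.5, 8.7, 44.5]]
```

View pics/s6.png

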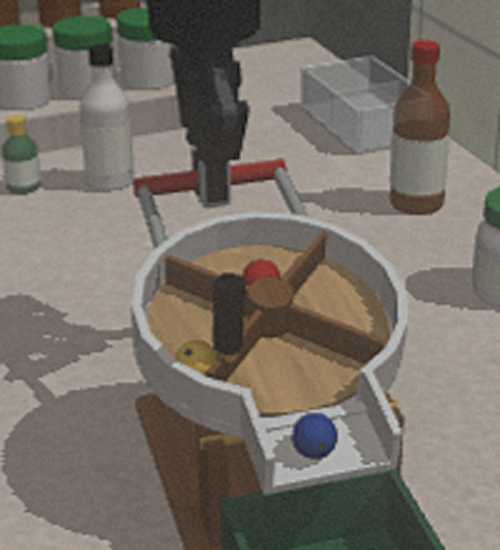

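Blue is already rolling over the spout at (315,436), forces are small, and the bar is following. I'll continue to full tip.

```bash
python3 -m creep '0 0 0 0 -1.8 -5 0; 0 0 0 -0.1 -3.6 -9.5 0; 0 0 0 -0.1 -5.6 -14.5 0; 0 0 0 -0.2 -7.7 -19.5 0; 0 0 0 -0.2 -10 -24.6 0; 0 0 0 -0.3 -12.3 -29.6 0; 0 0 0 -0.3 -14.8 -34.5 0; 0 0 0 -0.4 -17.3 -39.4 0; 0 0 0 -0.4 -20 -44.2 0; 0 0 0 -0.5 -22.9 -49 0; 0 0 0 -0.5 -25.8 -53.6 0; 0 0 0 -0.6 -28.9 -58.2 0; 0 0 0 -0.6 -32.1 -62.7 0; 0 0 0 -0.6 -35.4 -67.2 0; 0 0 0 -0.6 -38.8 -71.5 0; 0 0 0 -0.6 -42.3 -75.8 0; 0 0 0 -0.7 -45.9 -80 0; 0 0 0 -0.7 -49.6 -84.1 0; 0 0 0 -0.7 -49.6 -84.1 0'
python3 - <<'E'
from h import *
deltas([[572.7,115.8,94.9]])
snap("side","s7",(150,80,350,300),2.5)
E
```

```text
t: 10.75
tcp_pos: [566.3, 59.7, 225.6]
tool_rot: [179.8, 0.7, 173.2]
ft_force: [1.1, 22.2, 14.5]
grip_width: 12.7
t 10.75 tcp [566.3  59.7 225.6] rot [179.8   0.7 173.2] F [ 1.1 22.2 14.5] w 12.7
[[1.9, 56.0, 130.9]]
```

View pics/s7.png

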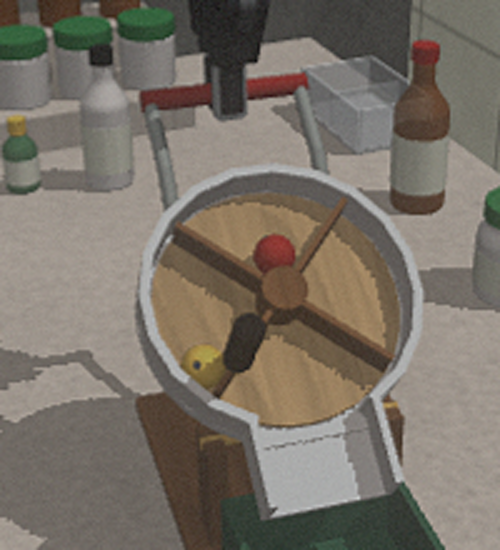

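```bash
python3 -m creep '0 0 0 0 -3 -3.2 0; 0 0 0 0 -6 -6.4 0; 0 0 0 0 -9 -9.5 0; 0 0 0 0 -12 -12.5 0; 0 0 0 0 -14.5 -14.5 0; 0 0 0 0 -14.5 -14.5 0'
python3 - <<'E'
from h import *
deltas([[572.7,115.8,94.9]])
snap("side","s8",(150,80,350,384),1.9)
E
```

```text
t: 11.3
tcp_pos: [564.6, 45.5, 240.9]
tool_rot: [179.7, 0.8, 173.2]
ft_force: [1.7, 7.5, 4.6]
grip_width: 12.9
t 11.3 tcp [564.6  45.5 240.9] rot [179.7   0.8 173.2] F [1.7 7.5 4.6] w 12.9
[[2.3, 70.1, 146.3]]
```

View pics/s8.png

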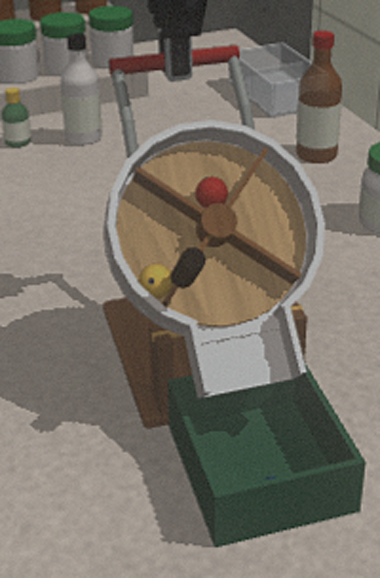

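Blue has left the wheel, and a trace of it shows over the dish's front wall at (270,477). I'll lift a little more, to the stop.

```bash
python3 -m creep '0 0 0 0 -2.5 -2.5 0; 0 0 0 0 -5 -5 0; 0 0 0 0 -7.5 -7 0; 0 0 0 0 -7.5 -7 0'
python3 - <<'E'
from h import *
deltas([[572.7,115.8,94.9]])
s=snap("side","s9",(150,80,350,300),2.5)
s2=snap("top","t9",(170,100,400,260),3.4)
p=np.load("p.npy")
for th in(.6,.65,.7,.75):
    a=np.arctan2(22,220)+th
    y,z=-70+221.1*np.cos(a),83+221.1*np.sin(a)
    print(th,((proj(s,W(p,[(-54,y,z),(0,y,z),(54,y,z)]))-[150,80])*2.5).round().tolist(), W(p,[(0,y,z)]).round(1))
E
```

```text
t: 11.68
tcp_pos: [563.2, 41.9, 245.7]
tool_rot: [179.3, 0.6, 173.4]
ft_force: [8.6, 39.5, -21.8]
grip_width: 12.8
t 11.6833 tcp [563.2  41.9 245.7] rot [179.3   0.6 173.4] F [  8.6  39.5 -21.8] w 12.8
[[0.6, 72.6, 151.7]]
0.6 [[142.0, 107.0], [222.0, 98.0], [300.0, 88.0]] [[566.3  65.1 225.4]]
0.65 [[143.0, 99.0], [225.0, 90.0], [304.0, 81.0]] [[565.4  57.8 233.7]]
0.7 [[145.0, 92.0], [228.0, 82.0], [308.0, 73.0]] [[564.5  50.1 241.6]]
0.75 [[147.0, 85.0], [231.0, 76.0], [312.0, 67.0]] [[563.5  42.1 249.1]]
```

View pics/s9.png

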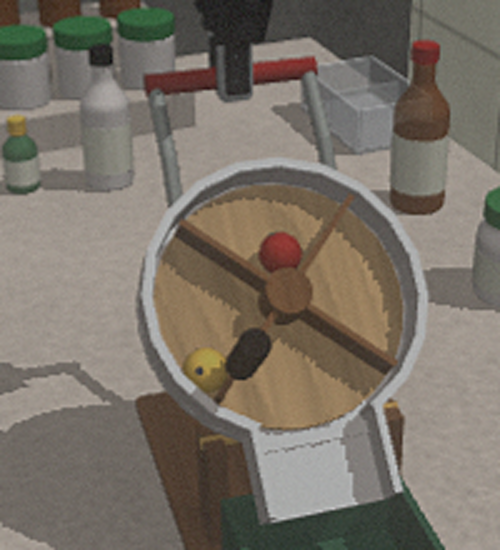

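View pics/t9.png

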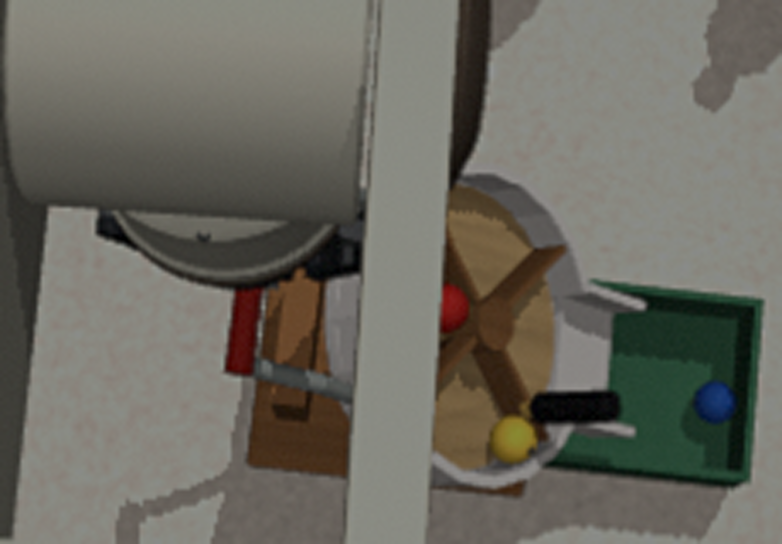

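At the stop: the bar is where the model puts it for 0.75 rad. The top picture shows blue in the dish at (713,402) and red and yellow still in the wheel. Now I'll lower it along the arc.

```bash
python3 - <<'E'
from h import *
p=np.load("p.npy");T=[]
for th in np.arange(.74,-.01,-.04):
    a=np.arctan2(22,220)+th
    T.append(W(p,[(0,-70+221.1*np.cos(a),83+221.1*np.sin(a)-3.5)])[0])
deltas(T)
E
```

```text
t 11.7833 tcp [563.2  41.9 245.7] rot [179.3   0.6 173.4] F [  8.2  37.9 -22.6] w 13.1
[[-0.3, 1.8, 1.7], [-0.3, 8.2, 7.8], [-0.2, 14.3, 14.1], [-0.2, 20.2, 20.7], [-0.1, 25.8, 27.6], [-0.1, 31.2, 34.6], [0.0, 36.2, 41.9], [0.1, 41.0, 49.3], [0.1, 45.4, 57.0], [0.2, 49.6, 64.8], [0.3, 53.4, 72.8], [0.4, 56.9, 80.9], [0.4, 60.1, 89.1], [0.5, 63.0, 97.5], [0.6, 65.5, 106.0], [0.7, 67.6, 114.5], [0.8, 69.5, 123.2], [0.9, 71.0, 131.9], [0.9, 72.1, 140.7]]
```

```bash
python3 -m creep '0 0 0 0 1.8 1.7 0; 0 0 0 0 5 4.8 0; 0 0 0 0 8.2 7.8 0; 0 0 0 0 11.2 11 0; 0 0 0 0 14.3 14.1 0; 0 0 0 0 17.3 17.4 0; 0 0 0 0 20.2 20.7 0; 0 0 0 0 23 24.2 0; 0 0 0 0 25.8 27.6 0; 0 0 0 0 28.5 31.1 0; 0 0 0 0 31.2 34.6 0; 0 0 0 0 33.7 38.3 0; 0 0 0 0 36.2 41.9 0; 0 0 0 0 38.6 45.6 0; 0 0 0 0 41 49.3 0; 0 0 0 0 43.2 53.2 0; 0 0 0 0 45.4 57 0; 0 0 0 0 45.4 57 0'
python3 - <<'E'
from h import *
p=np.load("p.npy");T=[]
for th in np.arange(.42,-.01,-.04):
    a=np.arctan2(22,220)+th
    T.append(W(p,[(0,-70+221.1*np.cos(a),83+221.1*np.sin(a)-3.5)])[0])
deltas(T)
E
```

```text
t: 13.28
tcp_pos: [568.9, 88.2, 188.2]
tool_rot: [179.3, 0.6, 173.4]
ft_force: [-4.3, 3.7, -2.0]
grip_width: 12.8
t 13.2833 tcp [568.9  88.2 188.2] rot [179.3   0.6 173.4] F [-4.3  3.7 -2. ] w 12.8
[[-0.1, -0.5, -1.1], [-0.0, 3.7, 6.7], [0.0, 7.5, 14.7], [0.1, 11.0, 22.8], [0.1, 14.2, 31.1], [0.2, 17.0, 39.4], [0.3, 19.5, 47.9], [0.4, 21.7, 56.5], [0.4, 23.5, 65.1], [0.5, 25.0, 73.9], [0.6, 26.1, 82.6]]
```

```bash
python3 -m creep '0 0 0 0 1.8 3 0; 0 0 0 0 3.7 6.7 0; 0 0 0 0 5.6 10.7 0; 0 0 0 0 7.5 14.7 0; 0 0 0 0 9.3 18.7 0; 0 0 0 0 11 22.8 0; 0 0 0 0 12.6 27 0; 0 0 0 0 14.2 31.1 0; 0 0 0 0 15.6 35.2 0; 0 0 0 0 17 39.4 0; 0 0 0 0 18.3 43.6 0; 0 0 0 0 19.5 47.9 0; 0 0 0 0 20.6 52.2 0; 0 0 0 0 21.7 56.5 0; 0 0 0 0 22.6 60.8 0; 0 0 0 0 23.5 65.1 0; 0 0 0 0 24.3 69.5 0; 0 0 0 0 25 73.9 0; 0 0 0 0 25.6 78.2 0; 0 0 0 0 25.6 78.2 0'
python3 - <<'E'
from h import *
deltas([[572.3,115.6,101.5]])
s=snap("side","s10",(150,80,350,300),2.5)
E
```

```text
t: 14.95
tcp_pos: [572.5, 114.7, 109.3]
tool_rot: [179.3, 0.5, 173.4]
ft_force: [-2.6, 4.0, -2.1]
grip_width: 12.5
t 14.95 tcp [572.5 114.7 109.3] rot [179.3   0.5 173.4] F [-2.6  4.  -2.1] w 12.5
[[0.4, 0.7, 7.8]]
```

View pics/s10.png

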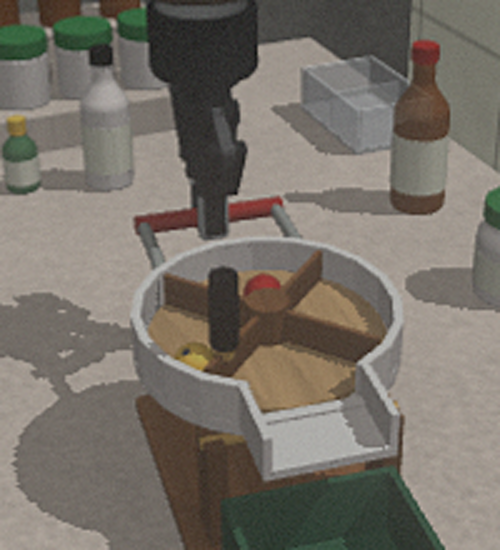

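The tray is nearly level (bar at about (210,213)), with red and yellow in place. I'll lower the last 8 mm, then open.

```bash
python3 -m creep '0 0 0 0 0.3 3 0; 0 0 0 0 0.6 6 0; 0 0 0 0 0.7 8 0; 0 0 0 0 0.7 9 0; 0 0 0 0 0.7 9 0; 0 0 0 0 0.7 9 0.6; 0 0 0 0 0.7 9 0.6; 0 0 0 0 0.7 9 0.6; 0 0 0 0 0.7 9 0.6; 0 0 0 0 0.7 9 0.6; 0 0 0 0 0.7 9 0.6'
python3 - <<'E'
from h import *
deltas([[572.3,115.6,220]])
s=snap("side","s11",(150,80,350,300),2.5)
E
```

```text
t: 15.92
tcp_pos: [572.8, 115.4, 100.8]
tool_rot: [179.3, 0.5, 173.4]
ft_force: [0.6, 0.5, -0.1]
grip_width: 51.1
t 15.9167 tcp [572.8 115.4 100.8] rot [179.3   0.5 173.4] F [ 0.6  0.5 -0.1] w 51.1
[[-0.6, 1.6, -119.1]]
```

View pics/s11.png

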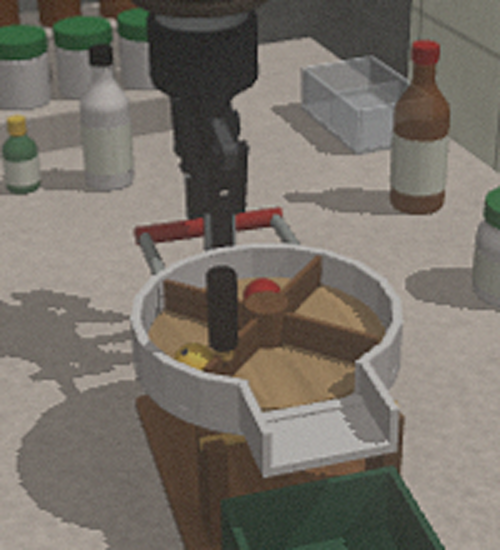

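The tray is level and the fingers are open around the bar. Retreating upward and outward.

```bash
python3 -m creep '0 0 0 0 1 -15 0.6; 0 0 0 0 1 -40 0.6; 0 0 0 0 1 -80 0.6; 0 0 0 0 1 -120 0.6; 0 0 0 40 40 -130 0.6; 0 0 0 80 80 -130 0.6; 0 0 0 110 120 -130 0.6; 0 0 0 130 150 -130 0.6; 0 0 0 130 150 -130 0.6; 0 0 0 130 150 -130 0.6; 0 0 0 130 150 -130 0.6; 0 0 0 130 150 -130 0.6'
python3 - <<'E'
from h import *
deltas([[572.3,115.6,220]])
s=snap("side","s12",(150,80,350,384),1.9)
s=snap("top","t12",(170,100,400,260),3.4)
E
```

```text
t: 16.97
tcp_pos: [459.6, 277.7, 231.4]
tool_rot: [179.3, 0.5, 173.4]
ft_force: [0.6, 0.2, 0.6]
grip_width: 51.6
t 16.9667 tcp [459.6 277.7 231.4] rot [179.3   0.5 173.4] F [0.6 0.2 0.6] w 51.6
[[-130.4, -148.3, 10.9]]
```

View pics/s12.png

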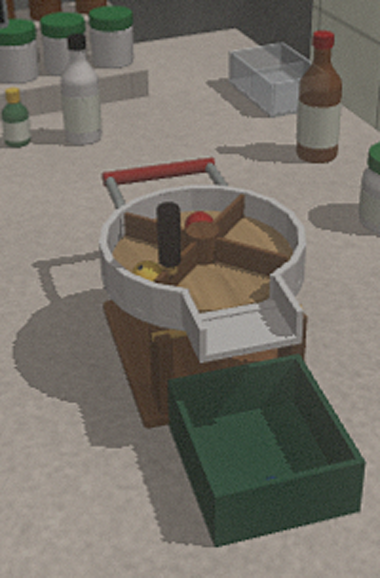

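View pics/t12.png

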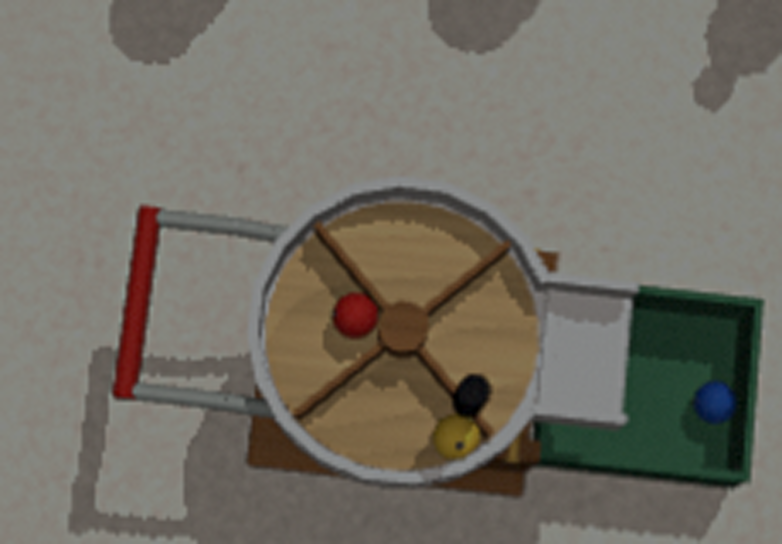

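The top picture shows blue at rest in the dish (714,402), red (355,315) and yellow (458,438) in the wheel, the tray level, and the arm clear. Handing in.

```bash
python3 -c "
from workcell import manip
manip.sign_off(); print(manip.get_state()['t'])"
```

```text
the job is handed in; nothing more can be done
the job is handed in; nothing more can be done
```

The blue bead is in the green dish. I turned the wheel about 83° anticlockwise by its knob, so the blue bead's compartment faced the spout. I then tipped the tray to its stop by the red handle, lowered it level and let go. The job was handed in at about 17 s.

- **Last checks:** the final pictures show blue at rest in the dish, red and yellow still in the wheel, the tray level and the gripper well clear. The gripper only gripped the knob and the handle.
- **Slip on the handle:** the bar slid about 7 mm in the jaws while tipping.
- **Force at the stop:** the wrist force rose briefly to about 46 N there, because I lifted slightly too far. That is under the 120 N wrist limit. I read the 40 N limit as covering only the arm and gripper body; the fingers carried this load.

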